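Turn the planting card to its long-rains side

TASK

Lift the loose ring guard off the planting-card binder and set it down gently, upright, on the bare plank clear of the binder. Then turn the stiff orange card over the rings to the other side, so that its green long-rains face shows, and press it down until it lies fully flat. Leave the pot, seed box, clipped sachets and hand fork where they are.

Things in the scene. Friction and masses are not known exactly. Their poses are not given: they have to be found in the camera images.
- binder: ring binder fixed to the plank: blue board 210 x 210 mm, 12 mm thick; origin at the centre of its underside (z = 0). x runs along the spine (away from the robot at yaw 0), y across it to the left. On the board stand two equal stacks of filed cards, left and right, 160 mm along x, covering 18 to 105 mm from the spine on either side; they do not give way under a press.
- spine (a point): point on the board's top (12 mm above the plank) at the middle of the spine. Straight above it, along the binder's x, runs the axis of the rings (radius 10 mm), about which the card turns. The axis height is NOT reported: 44 to 56 mm above the plank, as more or fewer cards are filed; the stacks end 2 mm below it. See it, or feel it by pressing on the card over its stack.
- leaf (a joint): angle of the stiff orange card about the ring axis, rad: 0 = flat on the left (+y) stack, orange face up; 1.57 = upright; 3.14 = flat on the right (-y) stack, green face up; both ends are hard stops. Starts at 0 to 0.1. Mass about 0.12 kg. It binds on the rings: it stays at whatever angle it is left, never falls flat by itself; 2 to 3 N at the edge turn it.
- edge (a point): fixed point on the plank (z = 0) straight below the middle of the card's outer edge when the card lies flat on the left, 135 mm left of the spine. The card: a plate 160 mm along x, 4 mm thick, mid-plane through the ring axis, 5 to 135 mm from it; its outer 14 mm is a dark wooden strip 8 mm thick, centred. The outer 30 mm stand out over bare plank, free space below.
- guard: loose aluminium ring guard, about 0.25 kg: a bridge 204 mm long (own x), 40 mm wide, top plate 60 to 65 mm above its feet, end legs 92 to 102 mm from the middle. Red grip bar on the middle: 60 mm (x) by 18 mm (y), 65 to 99 mm above the feet. Origin: centre, at feet level. Starts with its feet on the board (12 mm up) astride the rings, where it stops the card turning over.
- pot: bystander: terracotta pot, 110 mm across, 100 mm high, origin under its centre
- seedbox: bystander: grey flip-top seed box, 77 x 112 mm, 64 mm high, closed, origin under its centre
- clip: bystander: two stiff empty sachets 70 x 95 mm held by a red spring clip, 27 mm high, origin under the centre of the sachets
- fork: bystander: steel hand fork with wooden grip lying along its own x, 280 mm long, 78 mm wide, 26 mm high, origin on the plank under its middle
There are look-alikes about, which are no part of the job. There is more than one size of the guard; the job needs the largest.

How it is judged (in metres and radians):
On the way, in this order (a step that is already met when the one before it is completed fails the run):
1. the ring guard stands upright on the plank, clear of the binder and let go, with the card not yet turned (height (world z) of guard below 0.006 m and angle between guard's own z axis and vertical below 0.1 rad and linear speed of guard below 0.03 m/s and contact force between each of the fingers, binder and guard below 0.1 N and value of joint leaf below 1.2 rad), for 0.2 s.
2. the card is swung up past upright over the rings (value of joint leaf above 1.65 rad).
At the end, for the whole second after the job is handed in: The card lies flat on the right stack, green face up (within 0.08 rad of its stop) and at rest; the guard stands upright (within 0.1 rad) on the plank, at rest, not touching the binder; pot, seed box, clipped sachets and fork are within 30 mm of their starts (value of joint leaf above 3.06 rad and velocity of joint leaf between -0.05 and 0.05 rad/s and height (world z) of guard below 0.006 m and angle between guard's own z axis and vertical below 0.1 rad and linear speed of guard below 0.03 m/s and contact force between binder and guard below 0.1 N and distance of each of pot, seedbox, clip, fork from where it was at the start of the episode below 0.03 m).
It fails at once if the ring guard is dropped or flung (moves faster than 0.6 m/s while not held) (linear speed of guard above 0.6 m/s and contact force between the fingers and guard below 0.1 N).
It fails at once if the ring guard is tipped over (more than 0.7 rad) (angle between guard's own z axis and vertical above 0.7 rad).
It fails at once if a bystander is pushed more than 30 mm (distance of any of pot, seedbox, clip, fork from where it was at the start of the episode above 0.03 m).
It also fails if it takes over 72 s, if anything falls off the work surface, if the arm or the gripper's body presses on something with over 40 N, if the wrist force passes 120 N, or if a joint passes its speed limit or range.

ROBOT

A 6-joint arm with a two-finger parallel gripper is mounted at the origin on the work surface. World frame = base frame: x ahead of the robot, y to its left, z up, the work surface at z = 0. Lengths are in mm, angles in rad, forces in N, time in s.
With the tool pointing down it reaches from about 275 to 825 mm from the base axis. Payload 5.2 kg.
Tool frame: the origin (TCP) lies midway between the tips of the shut fingers; the grasp point (between the pads) lies 19 mm behind it; z points along the fingers, y is the line along which they close (so a half turn about z gives the same grasp; the last joint's range is limited). The gripper opens to 93 mm and grips with 3 to 60 N. Pads are 15 mm wide; open, the fingers measure 128 mm over their backs; the gripper's body (75 mm by 188 mm) begins 65 mm behind the grasp point.
Start: joints at [1.048, 0.259, 1.535, -0, 1.348, -0.203], TCP at [172.885, 522.126, 218.653] pointing down, gripper open.
Joint ranges: [-3.14, 3.14], [-0.91, 2.08], [0.19, 2.58], [-1.22, 4.36], [0.22, 2.71], [-3.12, 3.12]. Speed limits (rad/s): [2.57, 2.57, 3.14, 3.14, 3.14, 3.14].

INTERFACE

Orientations are given as a rotation vector (axis times angle).
In Python, from bench import ctrl gives the robot as it stands.
- The arm moves only by the tool drive_tool, never from a script. Its argument "commands" is a list that holds one entry, the list of rows, each a list of 6 numbers: the shift along the tool's x, y, z as a fraction of full scale, then the turn, a rotation vector about the tool's x, y, z as a fraction of full scale. A call has 1 to 12 rows; each row is the pose to reach, as a shift and turn from the pose commanded when the call began, along the tool's axes at that moment; what a row does not reach only later rows make up. Full scale, the value 1, is 300 mm for a shift and 90 degrees for a turn. A row lasts 1/10 s, in which the tool goes at most 50 mm and 8.59 degrees, less where a joint would pass 70% of its speed; a pose out of reach is approached as far as the arm can. A call with a number of a shift or a turn outside -1 to 1 is refused whole. A call with a gripper value outside its range is refused whole. "claw" is the opening, from 0 (shut) to 1 (fully open), set as the call begins (left out, the last holds). The fingers move at their own pace and stop on an object; "grip_force" is the grip in N (left out, the last holds). Time passes only in rows, so rows that repeat a pose let the fingers close. It gives the time, the measured TCP pose, the force, the opening and the grip force at its end, in the units of the state.
- ctrl.observe(): the state, without advancing time (a new reading comes with each control period).
- ctrl.grab_frame(name): name is "side" or "top"; returns a dict with "pixels" (480x640x3 uint8, blue, green, red), "z_map" (480x640 float32, mm along the optical axis (not along the pixel's ray), 0 where there is no reading), "fx", "fy", "cx", "cy" (pixels), "eye" and "attitude" of the camera in the world. Camera axes: x right, y up, looking along -z (the intrinsics and any distortion apply to the point x, -y, -z); pixel columns grow to the right and rows downward; lengths in mm; the calibration is good to about 2 mm. A picture is of the moment at which its call begins.
- ctrl.hand_in(): hands the job in; it is judged then, once.
Trained networks look in a picture, given as the dict that the camera call returned (one of the last four; its "shot" number tells which), for a name from the list of things; names that differ only in an ending like _2 or _b are one class to them, and where a whole thing is asked for, a point or a joint stands for the part that bears it (a point fixed in the world has none). Each returns a list of dicts, best first, with "confidence" (0 to 1); they miss things now and then, are a little off and sometimes report something else, mostly with a low value. They report only what shows in the picture. A call takes as long as a camera call. They do not tell look-alikes from the thing itself.
- ctrl.search_frame(query, picture): "bbox" ([centre column, centre row, width, height] in pixels, round what is visible of it).
- ctrl.regions_of(query, picture): "pixels" (480x640 bool, what is visible of it) and "bbox" ([centre column, centre row, width, height] in pixels, round what is visible of it).
The state is a dict: "time": time; "q": joint angles; "joint_velocities": joint speeds; "joint_efforts": joint torques, N m; "ee_pos": TCP position; "tool_rot": TCP orientation; "force": force on the tool from outside, world axes, zero at the start; "wrist_torque": the same for the moment, N m; "finger_gap": finger opening in mm; "gripper_force": force on a finger pad.
Only numpy, scipy, OpenCV 4.12 (cv2) and the standard library are available. Lean on these libraries where they do the work, as an engineer would, in place of code of your own. Each camera call takes 0.05 s, during which the arm holds its last target. There are 200 camera calls.

## Working session

There is one attempt and no reset: what is moved stays moved. The work goes in short steps, Python scripts to look and compute and a tool call to move; the robot and the scene stay as the last step left them, time stands still between calls to the robot, and variables do not carry over. Pictures are saved under pics/ and viewed, at most 10 in all, crops included, and the job is handed in when it is done.

Besides the shell and the picture viewer there is one more tool, called after ">>>" as name([rows], argument=value, ...), one row to a line, values as JSON. drive_tool: Moves the arm, as the interface text tells. Its arguments: {"type":"object","properties":{"commands":{"type":"array","items":{"type":"array","items":{"type":"array","items":{"type":"number"}}}},"claw":{"type":"number"},"grip_force":{"type":"number"}},"required":["commands"]}

```bash
mkdir -p pics; ls
cat > h.py <<'E'
import numpy as np, cv2
from scipy.spatial.transform import Rotation as R
from bench import ctrl
def att(p):
    a=np.array(p["attitude"],float)
    return a if a.shape==(3,3) else (R.from_rotvec(a).as_matrix() if a.size==3 else R.from_quat(a).as_matrix())
def cloud(p):
    z=p["z_map"].astype(float); v,u=np.mgrid[0:480,0:640]
    c=np.stack([(u-p["cx"])/p["fx"]*z,-(v-p["cy"])/p["fy"]*z,-z],-1)
    w=c@att(p).T+np.array(p["eye"]); w[z==0]=np.nan
    return w
E
python3 - <<'E'
from h import *
print(ctrl.observe())
for n in("top","side"):
    p=ctrl.grab_frame(n); cv2.imwrite(f"pics/{n}0.png",p["pixels"])
    print(n,{k:v for k,v in p.items() if k not in("pixels","z_map")})
    w=cloud(p); np.savez(f"{n}0.npz",w=w,px=p["pixels"])
    for q in("binder","guard","leaf","pot","seedbox","clip","fork"):
        for r in ctrl.regions_of(q,p)[:4]:
            m=r["pixels"]; print(q,round(r["confidence"],2),np.round(r["bbox"]),np.round(np.nanmedian(w[m],0)),np.round(np.nanpercentile(w[m][:,2],[5,95])))
E
```

```text
pics
{'time': 0.0, 'q': array([ 1.04816141e+00,  2.59367818e-01,  1.53607348e+00,  9.68337476e-06,
        1.34798576e+00, -2.02811949e-01]), 'joint_velocities': array([ 1.46645730e-03,  4.02718296e-04,  1.11193181e-05, -7.64356400e-04,
        1.27398791e-03,  1.83889669e-04]), 'joint_efforts': array([ 1.56436316e-03, -4.37300706e+01, -2.84008276e+01,  7.19058048e-02,
        4.10989649e-02, -5.55949237e-05]), 'ee_pos': array([172.62504134, 521.63961311, 217.80820267]), 'tool_rot': array([-5.00136478e-01, -3.10085730e+00,  2.68815384e-03]), 'force': array([ 0.42433657, -0.15272704,  0.3056836 ]), 'wrist_torque': array([ 0.0034572 ,  0.03618586, -0.049498  ]), 'gripper_force': 0.0, 'finger_gap': 92.98743628946015}
top {'fx': 438.1139146599461, 'fy': 438.1139146599461, 'cx': 321.43608893932986, 'cy': 238.50334200103154, 'eye': array([ 484.33790157,  -90.47260739, 1072.21903589]), 'attitude': array([ 0.10421674, -0.07402777, -1.55350436]), 'shot': 1}
binder 0.57 [289. 269. 122. 106.] [534.  16.  53.] [11. 64.]
guard 0.78 [194. 324.  62.  44.] [404. 217.  47.] [33. 71.]
guard 0.78 [163.
[... 618 characters left out ...]
95, 735.80319286]), 'attitude': array([ 0.16084403, -1.12480998, -2.65216204]), 'shot': 2}
binder 0.86 [341. 301. 145. 125.] [522.  48.  56.] [11. 64.]
binder 0.58 [415. 169. 112.  31.] [ 440. -460.   16.] [ 2. 26.]
guard 0.93 [343. 286. 102.  76.] [527.   3.  77.] [ 36. 110.]
guard 0.87 [392. 426.  68. 100.] [395. 240.  46.] [14. 70.]
guard 0.67 [243. 437.  46.  85.] [605. 323.  46.] [44. 70.]
leaf 0.9 [323. 310. 114.  87.] [552.  68.  59.] [54. 65.]
pot 0.89 [182. 330.  66.  77.] [772. 170.  66.] [  7. 100.]
seedbox 0.82 [266. 210.  48.  53.] [ 753. -159.   62.] [11. 66.]
clip 0.93 [228. 287.  41.  51.] [761.  34.   8.] [ 4. 23.]
fork 0.6 [416. 168. 109.  27.] [ 429. -458.   17.] [ 7. 26.]
```

View pics/top0.png

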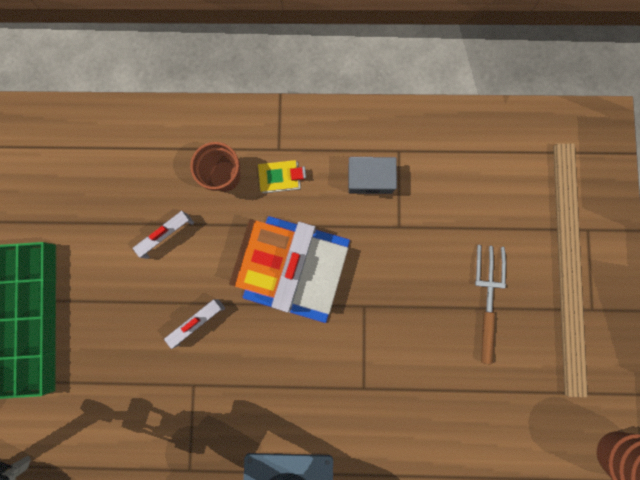

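View pics/side0.png

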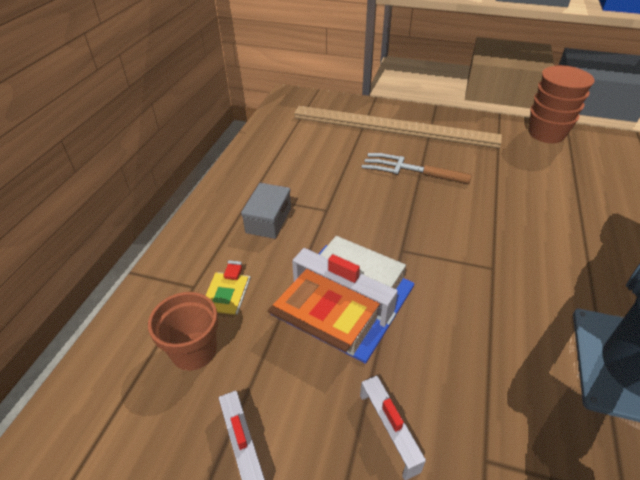

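```bash
python3 - <<'E'
from h import *
for n in("top","side"):
    d=np.load(f"{n}0.npz"); w=d["w"]; px=d["px"].astype(int)
    b,g,r=px[...,0],px[...,1],px[...,2]
    near=(abs(w[...,0]-534)<150)&(abs(w[...,1]-16)<180)
    def fit(name,m):
        q=w[m]
        if len(q)<10: print(n,name,len(q));return
        c,s,a=cv2.minAreaRect(q[:,:2].astype(np.float32))
        print(n,name,len(q),"rect",np.round(c,1),np.round(s,1),round(a,1),"z",np.round(np.percentile(q[:,2],[2,50,98]),1),"mean",np.round(q.mean(0),1))
    fit("red",near&(r>120)&(g<80)&(b<80)&(w[...,2]>95))
    fit("plate",near&(w[...,2]>70)&(w[...,2]<83)&(abs(r-b)<30))
    fit("orange",near&(r>140)&(b<90)&(g>60)&(w[...,2]>45)&(w[...,2]<75)&(r-b>80))
    fit("blue",near&(b>r+40)&(w[...,2]<20)&(w[...,2]>6))
    fit("stackR",near&(w[...,1]<-20)&(w[...,2]>38)&(w[...,2]<62))
    fit("strip",near&(w[...,1]>80)&(w[...,2]>40)&(w[...,2]<80))
E
python3 - <<'E'
import cv2
im=cv2.imread('pics/side0.png')
cv2.imwrite('pics/crop0.png',cv2.resize(im[210:480,200:440],None,fx=2.2,fy=2.2,interpolation=cv2.INTER_CUBIC))
E
```

```text
top red 193 rect [533.8  -7.2] [16.3 55.6] 74.4 z [106.7 110.9 114. ] mean [533.4  -7.4 110.9]
top plate 1282 rect [534.2  -6.8] [ 39.8 203.8] 73.8 z [73.7 77.2 80.7] mean [532.4  -7.3  77.3]
top orange 2454 rect [552.1  61.9] [ 96.2 159.9] 74.9 z [54.2 59.4 64.6] mean [551.9  63.8  59.4]
top blue 1099 rect [531.7  -8.7] [209.5 209.4] 74.6 z [ 8.4 12.3 16.3] mean [521.7 -11.9  12.3]
top stackR 2497 rect [526.5 -71. ] [ 87.4 182.9] 74.7 z [46.3 50.1 53.9] mean [516.9 -69.8  50.2]
top strip 1455 rect [511.6 113.3] [ 89.1 256.9] 64.6 z [44.3 61.7 67.4] mean [533.8 112.3  60.3]
side red 327 rect [536.7  -1.8] [14.3 56.1] 75.5 z [ 95.6 108.9 112.5] mean [5.361e+02 4.000e-01 1.065e+02]
side plate 1523 rect [537.6  -5.5] [ 43.1 203.7] 73.9 z [72.6 76.8 79.4] mean [5.309e+02 2.000e-01 7.660e+01]
side orange 3823 rect [553.8  55.9] [114.  161.4] 74.3 z [53.5 58.5 63.3] mean [550.5  59.2  58.5]
side blue 947 rect [533.8  -4.2] [209.1 208. ] 76.0 z [ 7.4 11.6 14.5] mean [452.4  33.2  11.5]
side stackR 1803 rect [530.5 -55.2] [118.9 175.6] 75.1 z [44.3 49.7 52.3] mean [510.5 -76.8  49.6]
side strip 2381 rect [515.  112.8] [ 91.4 258. ] 64.8 z [44.3 60.9 65.9] mean [533.6 115.8  59.2]
```

View pics/crop0.png

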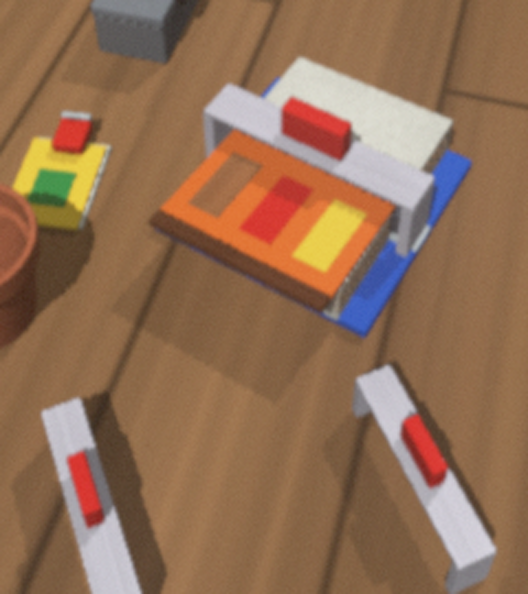

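The guard on the binder, at top-view (294,266), has a plate of about 204 x 40 mm. The two others, at (194,324) and (163,239), stand on the plank and are clearly shorter. The crop confirms that the long guard astride the rings is the one meant. The pot is at (215,167), the clip at (284,179), the seed box at (374,176) and the fork at (493,305). There is bare plank to the right of the binder.

```bash
cat >> h.py <<'E'
YAW=np.radians(-15.3); C=np.array([534,-6.5,0.])
BX=np.array([np.cos(YAW),np.sin(YAW),0]); BY=np.array([-BX[1],BX[0],0]); Z=np.array([0,0,1.])
def P(a,b,z): return C+a*BX+b*BY+z*Z
def down(): # tool y along BY, x along -BX
    return np.stack([-BX,BY,-Z],1)
def under(t,s=1): # tool y along s*BX, tool z points to -BY by t rad from straight down
    z=-np.cos(t)*Z-np.sin(t)*BY; y=s*BX; return np.stack([np.cross(y,z),y,z],1)
def step(p,Rt,base=None):
    o=ctrl.observe(); p0,R0=(o["ee_pos"],R.from_rotvec(o["tool_rot"]).as_matrix()) if base is None else base
    print(np.round(R0.T@(p-p0)/300,3),np.round(R.from_matrix(R0.T@Rt).as_rotvec()/(np.pi/2),3))
E
python3 - <<'E'
from h import *
step(P(0,0,170),down()); step(P(0,0,220),down())
s0=np.load("side0.npz")["w"]
for n in("top","side"):
    d=np.load(f"{n}0.npz"); w=d["w"]; px=d["px"].astype(int); r=px[...,2];b=px[...,0]
    a=(w-C)@BX; y=(w-C)@BY
    m=(abs(a)<70)&(y>30)&(y<115)&(w[...,2]>45)&(w[...,2]<75)
    print(n,"card z fit",np.polyfit(y[m],w[...,2][m],1))
    m=(abs(a)<70)&(y<-30)&(y>-100)&(w[...,2]>35)&(w[...,2]<65); print("stack",np.median(w[...,2][m]))
    m=(abs(a)<70)&(y>110)&(y<160)&(w[...,2]>45)&(w[...,2]<75);print("edge",np.percentile(y[m],[50,90,99]),np.median(w[...,2][m]))
    for x0,y0 in((404,217),(607,308)):
        m=(np.hypot(w[...,0]-x0,w[...,1]-y0)<130)&(w[...,2]>38)&(w[...,2]<90); print(cv2.minAreaRect(w[m][:,:2].astype(np.float32)))
E
```

```text
[-1.697 -1.294  0.162] [ 0.    -0.    -0.034]
[-1.697 -1.294 -0.004] [ 0.    -0.    -0.034]
top card z fit [ 0.06442723 54.77709405]
stack 50.140607037630275
edge [120.64297236 129.34215083 131.59233965] 63.6473184048466
((421.19451904296875, 201.7499542236328), (34.6261100769043, 214.21453857421875), 42.64756393432617)
((607.2258911132812, 313.4995422363281), (29.855098724365234, 145.9607391357422), 39.01368713378906)
side card z fit [ 0.06250349 54.34610438]
stack 49.83434890729069
edge [124.69181541 133.46455917 134.48086515] 62.97731347988332
((424.5232238769531, 203.50074768066406), (34.76683044433594, 212.02435302734375), 42.605167388916016)
((611.4340209960938, 313.697509765625), (28.375259399414062, 144.1142120361328), 39.117774963378906)
```

>>> drive_tool([
  [[-0.13, -0.1, 0, 0, 0, 0], [-0.26, -0.2, 0, 0, 0, 0], [-0.39, -0.3, 0, 0, 0, 0], [-0.52, -0.4, 0, 0, 0, 0], [-0.65, -0.5, 0, 0, 0, 0], [-0.78, -0.6, 0, 0, 0, 0], [-0.84, -0.64, 0, 0, 0, 0], [-0.84, -0.64, 0, 0, 0, 0], [-0.84, -0.64, 0, 0, 0, 0]],
], claw=0.7, grip_force=30)

```text
time: 1.7
ee_pos: [351.7, 260.7, 218.7]
tool_rot: [-0.503, -3.101, -0.001]
force: [-0.4, 0.9, 0.3]
finger_gap: 65.3
gripper_force: 0.0
```

```bash
python3 -c "
from h import *
step(P(0,0,150),down())"
```

```text
[-0.858 -0.653  0.228] [ 0.    -0.    -0.035]
```

>>> drive_tool([
  [[-0.13, -0.1, 0, 0, 0, 0], [-0.26, -0.2, 0, 0, 0, 0], [-0.39, -0.3, 0, 0, 0, 0], [-0.52, -0.4, 0, 0, 0, -0.01], [-0.65, -0.5, 0.05, 0, 0, -0.02], [-0.78, -0.6, 0.1, 0, 0, -0.035], [-0.858, -0.653, 0.2, 0, 0, -0.035], [-0.858, -0.653, 0.228, 0, 0, -0.035], [-0.858, -0.653, 0.228, 0, 0, -0.035], [-0.858, -0.653, 0.228, 0, 0, -0.035]],
])

```text
time: 2.7
ee_pos: [534.0, -4.3, 150.6]
tool_rot: [-0.412, -3.114, -0.001]
force: [0.7, -0.2, 0.3]
finger_gap: 64.8
gripper_force: 0.0
```

```bash
python3 -c "
from h import *
step(P(0,0,83),down())
p=ctrl.grab_frame('side'); cv2.imwrite('pics/s1.png',cv2.resize(p['pixels'][120:400,200:480],None,fx=2,fy=2))"
```

```text
[-0.002 -0.007  0.225] [ 0.    -0.     0.003]
```

View pics/s1.png

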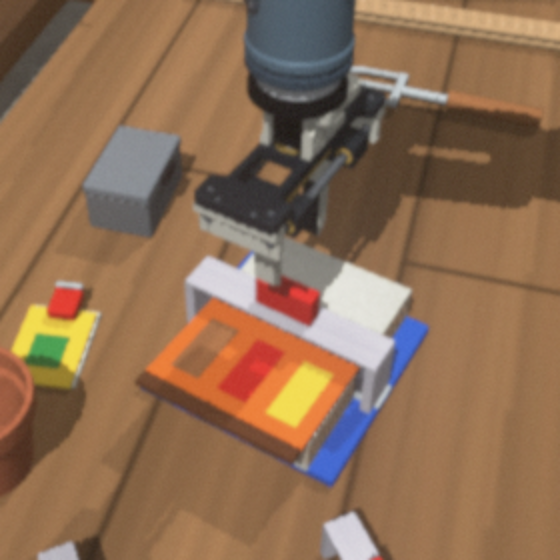

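The fingers straddle the red bar, at crop (290,300), and close across it. I'll go down and grip.

>>> drive_tool([
  [[0, -0.006, 0.1, 0, 0, 0], [0, -0.006, 0.19, 0, 0, 0], [0, -0.006, 0.225, 0, 0, 0], [0, -0.006, 0.225, 0, 0, 0], [0, -0.006, 0.225, 0, 0, 0]],
])

```text
time: 3.25
ee_pos: [534.9, -7.5, 84.2]
tool_rot: [0.413, 3.112, -0.0]
force: [0.6, -0.3, 0.5]
finger_gap: 65.2
gripper_force: 0.0
```

>>> drive_tool([
  [[0, 0, 0, 0, 0, 0], [0, 0, 0, 0, 0, 0], [0, 0, 0, 0, 0, 0], [0, 0, 0, 0, 0, 0], [0, 0, 0, 0, 0, 0], [0, 0, 0, 0, 0, 0], [0, 0, 0, 0, 0, 0], [0, 0, 0, 0, 0, 0]],
], claw=0)

```text
time: 4.05
ee_pos: [533.8, -8.0, 82.5]
tool_rot: [-0.415, -3.114, 0.0]
force: [-0.9, -0.7, -1.2]
finger_gap: 18.1
gripper_force: 30.0
```

>>> drive_tool([
  [[0, 0, -0.04, 0, 0, 0], [0, 0, -0.11, 0, 0, 0], [0, 0, -0.19, 0, 0, 0], [0, 0, -0.26, 0, 0, 0], [0, 0, -0.3, 0, 0, 0], [0, -0.05, -0.3, 0, 0, 0], [0, -0.13, -0.3, 0, 0, 0], [0, -0.22, -0.3, 0, 0, 0], [0, -0.31, -0.3, 0, 0, 0], [0, -0.37, -0.3, 0, 0, 0], [0, -0.4, -0.3, 0, 0, 0], [0, -0.4, -0.3, 0, 0, 0]],
])

```text
time: 5.25
ee_pos: [501.7, -125.0, 171.9]
tool_rot: [-0.418, -3.112, -0.0]
force: [-0.0, 0.1, -2.0]
finger_gap: 17.6
gripper_force: 30.0
```

>>> drive_tool([
  [[0, -0.05, 0, 0, 0, 0], [0, -0.13, 0, 0, 0, 0], [0, -0.22, 0, 0, 0, 0], [0, -0.31, 0, 0, 0, 0], [0, -0.39, 0, 0, 0, 0], [0, -0.43, 0.02, 0, 0, 0], [0, -0.44, 0.08, 0, 0, 0], [0, -0.44, 0.15, 0, 0, 0], [0, -0.44, 0.22, 0, 0, 0], [0, -0.44, 0.26, 0, 0, 0], [0, -0.44, 0.28, 0, 0, 0], [0, -0.44, 0.28, 0, 0, 0]],
])

```text
time: 6.45
ee_pos: [467.9, -250.7, 88.1]
tool_rot: [-0.414, -3.113, -0.001]
force: [-0.0, -1.0, -1.1]
finger_gap: 17.5
gripper_force: 30.0
```

```bash
python3 -c "
from h import *
o=ctrl.observe(); print(o['ee_pos'],o['force'],o['finger_gap'])
p=ctrl.grab_frame('side'); cv2.imwrite('pics/s2.png',p['pixels'])"
```

```text
[ 467.88362148 -250.67068684   88.09511255] [-0.02443069 -1.00023583 -1.11773877] 17.514208713068985
```

View pics/s2.png

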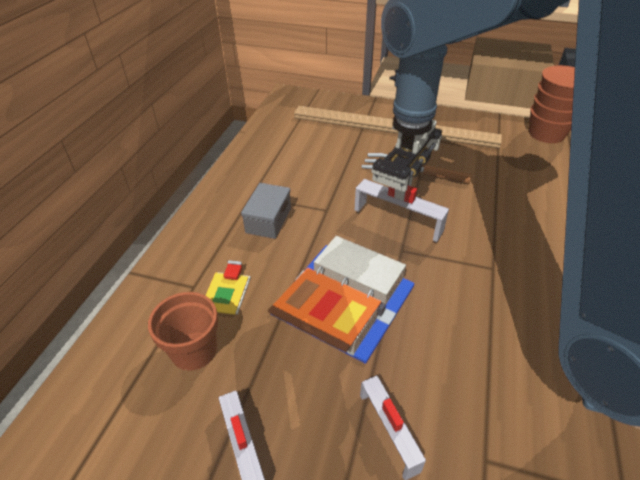

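The guard hangs level from the gripper at (400,205), over bare plank to the right of the binder. Lowering it slowly.

>>> drive_tool([
  [[0, 0, 0.02, 0, 0, 0], [0, 0, 0.035, 0, 0, 0], [0, 0, 0.045, 0, 0, 0], [0, 0, 0.05, 0, 0, 0], [0, 0, 0.053, 0, 0, 0], [0, 0, 0.056, 0, 0, 0], [0, 0, 0.056, 0, 0, 0]],
])

```text
time: 7.2
ee_pos: [468.1, -251.2, 71.9]
tool_rot: [-0.415, -3.114, -0.0]
force: [0.4, -0.6, -1.6]
finger_gap: 17.8
gripper_force: 30.0
```

>>> drive_tool([
  [[0, 0, 0.003, 0, 0, 0], [0, 0, 0.003, 0, 0, 0], [0, 0, 0.003, 0, 0, 0]],
])

```text
time: 7.5
ee_pos: [468.1, -251.2, 71.1]
tool_rot: [0.415, 3.114, -0.0]
force: [-0.1, -0.5, -2.5]
finger_gap: 17.5
gripper_force: 30.0
```

>>> drive_tool([
  [[0, 0, 0.003, 0, 0, 0], [0, 0, 0.003, 0, 0, 0], [0, 0, 0.003, 0, 0, 0]],
])

```text
time: 7.8
ee_pos: [468.2, -251.3, 70.5]
tool_rot: [0.415, 3.114, -0.0]
force: [-0.9, 0.4, 3.4]
finger_gap: 17.8
gripper_force: 30.0
```

Contact: the force went from −2.5 to +3.4 N. Releasing.

>>> drive_tool([
  [[0, 0, 0, 0, 0, 0], [0, 0, 0, 0, 0, 0], [0, 0, 0, 0, 0, 0], [0, 0, 0, 0, 0, 0], [0, 0, 0, 0, 0, 0], [0, 0, 0, 0, 0, 0]],
], claw=0.6)

```text
time: 8.4
ee_pos: [468.1, -251.2, 70.1]
tool_rot: [-0.415, -3.114, -0.0]
force: [0.1, 0.6, 0.4]
finger_gap: 55.6
gripper_force: 0.0
```

>>> drive_tool([
  [[0, 0, -0.05, 0, 0, 0], [0, 0, -0.17, 0, 0, 0], [0, 0, -0.33, 0, 0, 0], [0, 0, -0.5, 0, 0, 0], [0, 0, -0.65, 0, 0, 0], [0, 0, -0.7, 0, 0, 0], [0, 0, -0.7, 0, 0, 0], [0, 0, -0.7, 0, 0, 0]],
])

```text
time: 9.2
ee_pos: [467.7, -250.9, 279.3]
tool_rot: [-0.415, -3.113, -0.001]
force: [0.3, 0.1, -1.0]
finger_gap: 55.6
gripper_force: 0.0
```

Run:
```python
from h import *
o=ctrl.observe(); print(o['ee_pos'],o['q'])
p=ctrl.grab_frame('side'); cv2.imwrite('pics/s3.png',p['pixels']); w=cloud(p)
a=(w-C)@BX; b=(w-C)@BY
m=(abs(a+0)<130)&(abs(b+255)<50)&(w[...,2]>55)&(w[...,2]<75)
print(cv2.minAreaRect(w[m][:,:2].astype(np.float32)),np.percentile(w[m][:,2],[5,50,95]))
for s in(1,-1):
  for t in (0.9,1.05): step(P(-5,250,200),under(t,s))
```

```text
[ 467.73314298 -250.92519828  279.27330032] [-7.02671397e-01  1.90473198e-01  1.47526789e+00 -2.49224246e-05
  1.47680791e+00 -2.00863422e+00]
((472.16656494140625, -250.78787231445312), (44.929466247558594, 205.25384521484375), 74.53943634033203) [61.08273011 64.70566782 69.15540401]
[0.013 1.677 0.264] [ 0.447 -0.449  0.928]
[0.013 1.677 0.264] [ 0.521 -0.522  0.9  ]
[0.013 1.677 0.264] [ 0.448  0.447 -0.924]
[0.013 1.677 0.264] [ 0.521  0.52  -0.896]
```

The guard stands upright with its top at 65 mm. Next I'll swing to the left side with the tool turned 90°, fingers shut.

>>> drive_tool([
  [[0, 0.08, 0, 0, 0, 0.09], [0, 0.16, 0, 0, 0, 0.18], [0, 0.24, 0, 0, 0, 0.27], [0, 0.32, 0, 0, 0, 0.36], [0, 0.4, 0, 0, 0, 0.45], [0, 0.5, 0, 0, 0, 0.54], [0, 0.58, 0, 0, 0, 0.63], [0, 0.66, 0, 0, 0, 0.72], [0, 0.74, 0, 0, 0, 0.81], [0, 0.82, 0, 0, 0, 0.9], [0, 0.84, 0, 0, 0, 1.0], [0, 0.84, 0, 0, 0, 1.0]],
], claw=0)

```text
time: 10.45
ee_pos: [533.2, -6.7, 277.8]
tool_rot: [-2.492, -1.907, 0.004]
force: [-0.7, -0.3, 0.3]
finger_gap: 0.5
gripper_force: 0.0
```

Run:
```python
from h import *
o=ctrl.observe(); print(o['ee_pos'],o['q'])
step(P(-5,230,200),under(0)); step(P(-5,230,200),under(1.05))
```

```text
[533.2452379   -6.70635438 277.82384069] [-2.21954440e-01  1.97925927e-01  1.46945073e+00  1.22968461e-04
  1.47844631e+00  4.26166340e-02]
[ 0.768 -0.011  0.259] [-0.003  0.     0.002]
[ 0.768 -0.011  0.259] [-0.002 -0.668  0.003]
```

>>> drive_tool([
  [[0.1, 0, 0, 0, -0.05, 0], [0.2, 0, 0, 0, -0.13, 0], [0.32, 0, 0, 0, -0.21, 0], [0.44, 0, 0.05, 0, -0.29, 0], [0.56, 0, 0.1, 0, -0.37, 0], [0.66, 0, 0.15, 0, -0.45, 0], [0.74, 0, 0.2, 0, -0.53, 0], [0.77, -0.01, 0.24, 0, -0.61, 0], [0.77, -0.01, 0.26, 0, -0.667, 0], [0.77, -0.01, 0.26, 0, -0.667, 0], [0.77, -0.01, 0.26, 0, -0.667, 0]],
])

```text
time: 11.55
ee_pos: [591.7, 215.1, 200.4]
tool_rot: [1.821, 1.397, -1.056]
force: [0.1, -0.6, 0.8]
finger_gap: 0.4
gripper_force: 0.0
```

Run:
```python
from h import *
o=ctrl.observe(); print(o['ee_pos'],o['q'],(o['ee_pos']-C)@np.stack([BX,BY,Z],1))
Rm=R.from_rotvec(o['tool_rot']).as_matrix(); print("tilt",np.arccos(-Rm[2,2]))
step(P(-5,150,40),under(1.05)); step(P(-5,170,40),under(1.05)); step(P(-5,110,40),under(1.05))
p=ctrl.grab_frame('side'); cv2.imwrite('pics/s4.png',p['pixels'])
```

```text
[591.65632295 215.10703814 200.39895863] [ 0.52761336  0.96744423  0.79803477 -0.78394573  2.10585297  0.6395837 ] [ -2.86329103 228.96666241 200.39895863]
tilt 1.0483337357495315
[ 0.332 -0.006  0.495] [ 0.    -0.001  0.003]
[ 0.365 -0.005  0.437] [ 0.    -0.001  0.003]
[ 0.265 -0.006  0.61 ] [ 0.    -0.001  0.003]
```

View pics/s4.png

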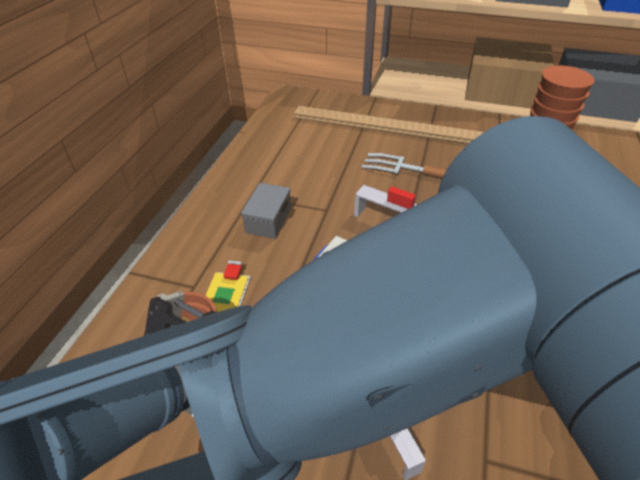

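The picture shows the arm reaching over to the left side with the tool tilted. The seed box (267,210), pot (190,300), clip (228,290) and placed guard (390,200) are all untouched. I'll ease the tilt to 50° and go down beside the card's outer edge.

Run:
```python
from h import *
for b,z in((152,120),(152,60),(152,27)): step(P(0,b,z),under(.87))
```

```text
[0.11  0.008 0.36 ] [0.001 0.112 0.001]
[0.283 0.008 0.46 ] [0.001 0.112 0.001]
[0.378 0.008 0.515] [0.001 0.112 0.001]
```

>>> drive_tool([
  [[0.03, 0.008, 0.1, 0, 0.05, 0], [0.06, 0.008, 0.2, 0, 0.112, 0], [0.09, 0.008, 0.3, 0, 0.112, 0], [0.11, 0.008, 0.36, 0, 0.112, 0], [0.2, 0.008, 0.41, 0, 0.112, 0], [0.28, 0.008, 0.46, 0, 0.112, 0], [0.33, 0.008, 0.49, 0, 0.112, 0], [0.378, 0.008, 0.515, 0, 0.112, 0], [0.378, 0.008, 0.515, 0, 0.112, 0], [0.378, 0.008, 0.515, 0, 0.112, 0]],
])

```text
time: 12.6
ee_pos: [574.3, 140.7, 27.7]
tool_rot: [1.954, 1.494, -0.908]
force: [-0.6, -0.5, 0.3]
finger_gap: 0.5
gripper_force: 0.0
```

Run:
```python
from h import *
o=ctrl.observe(); print(o['force'],o['q'],(o['ee_pos']-C)@np.stack([BX,BY,Z],1))
step(P(0,118,27),under(.87))
p=ctrl.grab_frame('side'); cv2.imwrite('pics/s5.png',p['pixels'])
p=ctrl.grab_frame('top'); cv2.imwrite('pics/t5.png',cv2.resize(p['pixels'][130:370,120:440],None,fx=2.4,fy=2.4))
```

```text
[-0.61253035 -0.52118828  0.33144011] [ 0.4213356   0.93291539  1.19407724 -0.63577951  1.64208333  0.85245264] [1.94700542e-02 1.52600770e+02 2.76960973e+01]
[-0.073 -0.     0.09 ] [0.001 0.001 0.   ]
```

View pics/t5.png

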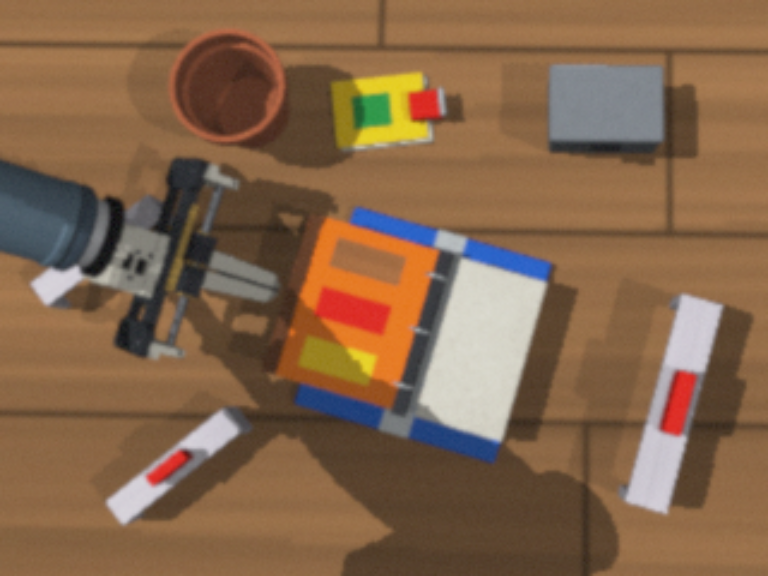

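The shut fingertips at crop (275,290) stand just left of the card's dark edge strip at (300,300). Nothing has been disturbed. I'll insert them under the edge and swing the card up.

```bash
cat >> h.py <<'E'
def arc(th,r=115,off=9,h=52.3):
    return P(0,r*np.cos(th)+off*np.sin(th),h+r*np.sin(th)-off*np.cos(th))
E
python3 - <<'E'
from h import *
step(P(0,118,27),under(.87))
for th in np.arange(.0,1.25,.15): print(round(th,2),end=' ');step(arc(th),under(.87))
E
```

```text
[-0.072 -0.001  0.091] [0.002 0.    0.   ]
0.0 [-0.12  -0.001  0.064] [0.002 0.    0.   ]
0.15 [-0.164 -0.001  0.027] [0.002 0.    0.   ]
0.3 [-0.213 -0.001 -0.004] [0.002 0.    0.   ]
0.45 [-0.266 -0.001 -0.026] [0.002 0.    0.   ]
0.6 [-0.322 -0.001 -0.041] [0.002 0.    0.   ]
0.75 [-0.379 -0.    -0.047] [0.002 0.    0.   ]
0.9 [-0.437 -0.001 -0.044] [0.002 0.    0.   ]
1.05 [-0.494 -0.001 -0.033] [0.002 0.    0.   ]
1.2 [-0.548 -0.001 -0.013] [0.002 0.    0.   ]
```

>>> drive_tool([
  [[-0.035, 0, 0.045, 0, 0, 0], [-0.072, 0, 0.091, 0, 0, 0], [-0.095, 0, 0.08, 0, 0, 0], [-0.12, 0, 0.064, 0, 0, 0], [-0.142, 0, 0.045, 0, 0, 0], [-0.164, 0, 0.027, 0, 0, 0], [-0.19, 0, 0.01, 0, 0, 0], [-0.213, 0, -0.004, 0, 0, 0], [-0.24, 0, -0.015, 0, 0, 0], [-0.266, 0, -0.026, 0, 0, 0]],
])

```text
time: 13.7
ee_pos: [561.7, 96.7, 93.5]
tool_rot: [1.954, 1.495, -0.91]
force: [-0.4, -0.5, -2.2]
finger_gap: 0.6
gripper_force: 0.8
```

```bash
cat >> h.py <<'E'
def leafview(n=None,png=None):
    o=ctrl.observe(); print("F",np.round(o['force'],1),"q",np.round(o['q'],2),"tip",np.round((o['ee_pos']-C)@np.stack([BX,BY,Z],1),1))
    p=ctrl.grab_frame("top"); w=cloud(p); px=p["pixels"].astype(int)
    a=(w-C)@BX; b=(w-C)@BY; z=w[...,2]
    m=(abs(a)<78)&(abs(b)<140)&(z>57)&(px[...,2]-px[...,0]>60)&(px[...,2]>110)
    g=(abs(a)<78)&(abs(b)<140)&(z>52)&(px[...,1]-px[...,2]>25)&(px[...,1]-px[...,0]>15)
    for nm,k in(("orange",m),("green",g)):
        if k.sum()>20: print(nm,k.sum(),"angle",np.median(np.arctan2(z[k]-54,b[k])),"b",np.round(np.percentile(b[k],[2,98])),"z",np.round(np.percentile(z[k],[2,98])))
    if png: cv2.imwrite(png,cv2.resize(p['pixels'][130:370,120:440],None,fx=2.4,fy=2.4))
E
python3 - <<'E'
from h import *
leafview(png="pics/t6.png")
for th in np.arange(.45,1.9,.15): print(round(th,2),end=' ');step(arc(th),under(.87))
E
```

```text
F [-0.4 -0.5 -2.2] q [ 0.37  0.8   1.28 -0.66  1.65  0.79] tip [ -0.5 106.8  93.5]
orange 3285 angle 0.5440855972812291 b [  5. 101.] z [ 58. 114.]
0.45 [ 0.004  0.    -0.   ] [0.001 0.001 0.   ]
0.6 [-0.052  0.    -0.015] [0.001 0.001 0.   ]
0.75 [-0.109  0.    -0.021] [0.001 0.001 0.   ]
0.9 [-0.167  0.    -0.018] [0.001 0.001 0.   ]
1.05 [-0.224  0.    -0.007] [0.001 0.001 0.   ]
1.2 [-0.278  0.     0.013] [0.001 0.001 0.   ]
1.35 [-0.328  0.     0.041] [0.001 0.001 0.   ]
1.5 [-0.374 -0.     0.075] [0.001 0.001 0.   ]
1.65 [-0.415 -0.     0.117] [0.001 0.001 0.   ]
1.8 [-0.448 -0.     0.163] [0.001 0.001 0.   ]
```

The card is at about 0.54 rad and following the fingers. Continuing.

>>> drive_tool([
  [[-0.025, 0, -0.008, 0, 0, 0], [-0.052, 0, -0.015, 0, 0, 0], [-0.08, 0, -0.019, 0, 0, 0], [-0.109, 0, -0.021, 0, 0, 0], [-0.138, 0, -0.02, 0, 0, 0], [-0.167, 0, -0.018, 0, 0, 0], [-0.195, 0, -0.013, 0, 0, 0], [-0.224, 0, -0.007, 0, 0, 0], [-0.25, 0, 0.003, 0, 0, 0], [-0.278, 0, 0.013, 0, 0, 0], [-0.303, 0, 0.027, 0, 0, 0], [-0.328, 0, 0.041, 0, 0, 0]],
])

```text
time: 14.95
ee_pos: [542.5, 26.0, 160.2]
tool_rot: [1.954, 1.495, -0.91]
force: [-0.0, 0.5, -5.5]
finger_gap: 0.2
gripper_force: 2.0
```

Run:
```python
from h import *
leafview()
for th in np.arange(1.35,2.6,.15): print(round(th,2),end=' ');step(arc(th),under(.87))
```

```text
F [-0.   0.5 -5.5] q [ 0.29  0.65  1.4  -0.71  1.63  0.71] tip [ -0.4  33.6 160.2]
orange 1064 angle 1.4017803826725534 b [ -2. 106.] z [ 65. 251.]
1.35 [-0.001  0.001 -0.007] [0.001 0.001 0.001]
1.5 [-0.047  0.001  0.028] [0.001 0.001 0.001]
1.65 [-0.087  0.001  0.069] [0.001 0.001 0.001]
1.8 [-0.121  0.001  0.116] [0.001 0.001 0.001]
1.95 [-0.147  0.001  0.167] [0.001 0.001 0.001]
2.1 [-0.165  0.001  0.222] [0.001 0.001 0.001]
2.25 [-0.175  0.001  0.279] [0.001 0.001 0.001]
2.4 [-0.177  0.001  0.336] [0.001 0.001 0.001]
2.55 [-0.169  0.     0.393] [0.001 0.001 0.001]
```

Run:
```python
from h import *
for th in np.arange(1.4,2.81,.1): print(round(th,2),end=' ');step(arc(th,107,7),under(.87))
```

```text
1.4 [-0.005  0.001  0.028] [0.001 0.001 0.001]
1.5 [-0.033  0.001  0.051] [0.001 0.001 0.001]
1.6 [-0.058  0.001  0.076] [0.001 0.001 0.001]
1.7 [-0.08   0.001  0.104] [0.001 0.001 0.001]
1.8 [-0.1    0.001  0.134] [0.001 0.001 0.001]
1.9 [-0.117  0.001  0.165] [0.001 0.001 0.001]
2.0 [-0.13   0.001  0.199] [0.001 0.001 0.001]
2.1 [-0.14   0.001  0.233] [0.001 0.001 0.001]
2.2 [-0.147  0.001  0.268] [0.001 0.001 0.001]
2.3 [-0.15   0.001  0.304] [0.001 0.001 0.001]
2.4 [-0.149  0.001  0.339] [0.001 0.001 0.001]
2.5 [-0.145  0.001  0.375] [0.001 0.001 0.001]
2.6 [-0.138  0.001  0.41 ] [0.001 0.001 0.001]
2.7 [-0.126  0.     0.444] [0.001 0.001 0.001]
2.8 [-0.112  0.     0.476] [0.001 0.001 0.001]
```

>>> drive_tool([
  [[-0.005, 0, 0.028, 0, 0, 0], [-0.033, 0, 0.051, 0, 0, 0], [-0.058, 0, 0.076, 0, 0, 0], [-0.08, 0, 0.104, 0, 0, 0], [-0.1, 0, 0.134, 0, 0, 0], [-0.117, 0, 0.165, 0, 0, 0], [-0.13, 0, 0.199, 0, 0, 0], [-0.14, 0, 0.233, 0, 0, 0], [-0.147, 0, 0.268, 0, 0, 0], [-0.15, 0, 0.304, 0, 0, 0]],
])

```text
time: 16.0
ee_pos: [516.6, -69.6, 135.8]
tool_rot: [1.954, 1.494, -0.91]
force: [-0.5, 0.3, 1.1]
finger_gap: 0.7
gripper_force: 0.5
```

Run:
```python
from h import *
leafview(png="pics/t7.png")
for th in np.arange(2.3,3.15,.12): print(round(th,2),end=' ');step(arc(th,107,5),under(.87))
```

```text
F [-0.5  0.3  1.1] q [ 0.15  0.59  1.59 -0.78  1.46  0.71] tip [-1.000e-01 -6.550e+01  1.358e+02]
orange 173 angle 2.2375330337265646 b [-64.   7.] z [ 60. 228.]
green 914 angle 2.2567925948792418 b [-75. -11.] z [ 65. 147.]
2.3 [-0.004  0.002  0.001] [-0.     0.002  0.001]
2.42 [-0.002  0.002  0.044] [-0.     0.002  0.001]
2.54 [0.005 0.002 0.086] [-0.     0.002  0.001]
2.66 [0.017 0.002 0.127] [-0.     0.002  0.001]
2.78 [0.034 0.002 0.166] [-0.     0.002  0.001]
2.9 [0.056 0.002 0.203] [-0.     0.002  0.001]
3.02 [0.081 0.002 0.238] [-0.     0.002  0.001]
3.14 [0.111 0.002 0.269] [-0.     0.002  0.001]
```

View pics/t7.png

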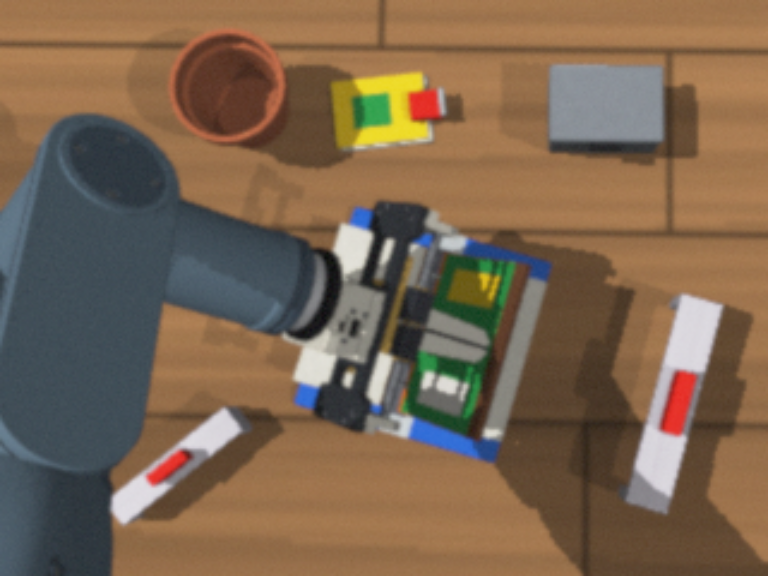

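The green face shows at crop (460,340). The card leans right at about 2.25 rad, with the fingertips on it and the rest of the scene undisturbed. Continuing down toward flat.

>>> drive_tool([
  [[-0.002, 0, 0.044, 0, 0, 0], [0.005, 0, 0.086, 0, 0, 0], [0.017, 0, 0.127, 0, 0, 0], [0.034, 0, 0.166, 0, 0, 0], [0.056, 0, 0.203, 0, 0, 0], [0.068, 0, 0.222, 0, 0, 0], [0.081, 0, 0.238, 0, 0, 0], [0.096, 0, 0.253, 0, 0, 0], [0.105, 0, 0.263, 0, 0, 0], [0.105, 0, 0.263, 0, 0, 0]],
])

```text
time: 17.05
ee_pos: [506.5, -107.3, 60.8]
tool_rot: [1.953, 1.495, -0.91]
force: [-0.0, 0.3, -0.2]
finger_gap: 0.2
gripper_force: 0.1
```

Run:
```python
from h import *
leafview()
step(arc(3.14,107,2),under(.87));step(arc(3.14,107,-1),under(.87))
```

```text
F [-0.   0.3 -0.2] q [ 0.09  0.67  1.68 -0.84  1.3   0.81] tip [ 1.000e-01 -1.045e+02  6.080e+01]
orange 103 angle 1.937898741252919 b [-133.  -32.] z [ 57. 154.]
green 1078 angle 3.1074441585190873 b [-122.  -27.] z [52. 60.]
[ 0.011 -0.     0.021] [0.001 0.001 0.001]
[ 0.019 -0.     0.027] [0.001 0.001 0.001]
```

Pressing straight down in small steps.

>>> drive_tool([
  [[0.003, 0, 0.002, 0, 0, 0], [0.005, 0, 0.004, 0, 0, 0], [0.008, 0, 0.006, 0, 0, 0], [0.008, 0, 0.006, 0, 0, 0]],
])

```text
time: 17.5
ee_pos: [506.8, -107.4, 59.9]
tool_rot: [1.952, 1.492, -0.91]
force: [-1.6, 2.9, 9.0]
finger_gap: 0.6
gripper_force: 4.5
```

>>> drive_tool([
  [[0.003, 0, 0.002, 0, 0, 0], [0.005, 0, 0.004, 0, 0, 0], [0.005, 0, 0.004, 0, 0, 0]],
])

```text
time: 17.8
ee_pos: [506.8, -107.5, 59.5]
tool_rot: [1.951, 1.49, -0.911]
force: [-2.9, 5.6, 16.4]
finger_gap: 0.5
gripper_force: 8.3
```

It holds 16 N with almost no travel, so the card is on its stop. Backing straight off.

>>> drive_tool([
  [[-0.03, 0, -0.025, 0, 0, 0], [-0.1, 0, -0.09, 0, 0, 0], [-0.2, 0, -0.18, 0, 0, 0], [-0.32, 0, -0.28, 0, 0, 0], [-0.42, 0, -0.38, 0, 0, 0], [-0.45, 0, -0.5, 0, 0, 0], [-0.45, 0, -0.63, 0, 0, 0], [-0.45, 0, -0.76, 0, 0, 0], [-0.45, 0, -0.85, 0, 0, 0], [-0.45, 0, -0.85, 0, 0, 0]],
])

```text
time: 18.8
ee_pos: [536.3, -0.5, 326.0]
tool_rot: [1.953, 1.495, -0.902]
force: [-0.1, -1.0, 0.2]
finger_gap: 0.5
gripper_force: 0.0
```

Run:
```python
from h import *
leafview(png="pics/t8.png")
p=ctrl.grab_frame("top"); w=cloud(p); a=(w-C)@BX; b=(w-C)@BY; z=w[...,2]
m=(abs(a)<70)&(b<-30)&(b>-118)&(z>45)&(z<75); print(m.sum(),np.polyfit(b[m],z[m],1))
m=(abs(a)<70)&(b<-123)&(b>-134)&(z>40)&(z<75); print("strip z",np.median(z[m]))
```

```text
F [-0.1 -1.   0.2] q [ 0.25  0.48  1.26 -0.76  1.83  0.48] tip [  0.6   6.4 326. ]
orange 216 angle 1.3623499466544633 b [-101.   80.] z [ 57. 419.]
green 2037 angle 3.097266444915683 b [-121.  -16.] z [52. 58.]
2297 [1.54013973e-03 5.46385049e+01]
strip z 55.57884825610864
```

View pics/t8.png

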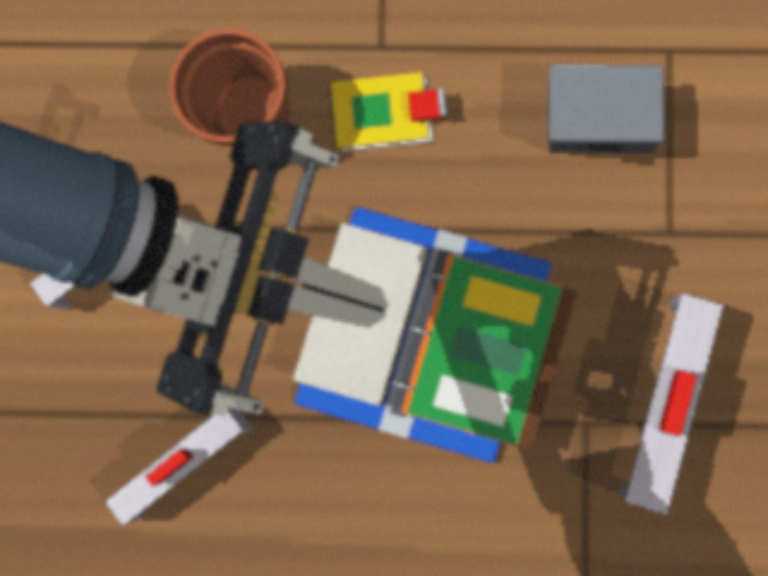

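The card lies flat, green side up, at crop (485,350), with a fitted slope of 0.0015. The guard stands clear at (675,405), and the pot, clip and seed box look unmoved. The fork is outside this crop. Handing in.

```bash
python3 -c "
from h import *
print(ctrl.hand_in())"
```

```text
the job is handed in; nothing more can be done
None
```

The job is handed in, though no verdict came back: the card lies flat with its green face up, the guard stands upright on the plank clear of the binder, and the pot, seed box and clip look unmoved; the fork was outside my last view, but the arm never went near it.

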